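Set the brass stop collar on the snuffer pole

ROBOT

A 6-joint arm with a two-finger parallel gripper is mounted at the origin on the work surface. World frame = base frame: x ahead of the robot, y to its left, z up, the work surface at z = 0. Lengths are in m, angles in rad, forces in N, time in s.
With the tool pointing down it reaches from about 0.35 to 0.85 m from the base axis. Payload 8.1 kg.
Tool frame: the origin (TCP) lies midway between the tips of the shut fingers; the grasp point (between the pads) lies arm.tcp_to_grasp behind it (arm.tcp_to_grasp is the distance from the TCP to the grasp point, in m); z points along the fingers, y is the direction in which the jaws open and shut (so a half turn about z gives the same grasp; the last joint's range is limited). The gripper opens to 93 mm and grips with 3 to 60 N. Pads are 15 mm wide; open, the fingers measure 128 mm over their backs; the gripper's body (75 mm by 188 mm) begins 65 mm behind the grasp point.
Start: joints at [1.035, 0.13, 1.488, -0, 1.523, -0.085], TCP at [0.261, 0.54, 0.219] pointing down, gripper open.
Joint ranges: [-2.96, 2.96], [-0.89, 2.26], [0.02, 2.5], [-1.34, 4.48], [0, 2.73], [-2.66, 2.66]. Speed limits (rad/s): [2.39, 2.39, 2.79, 3.14, 3.14, 3.14].

INTERFACE

Orientations are given as a rotation vector (axis times angle).
In Python, from plant import arm gives the robot as it stands.
- The arm moves only by the tool carry_out, never from a script. Its argument "increments" is one flat list of numbers, 7 for each row, row after row: the turn, a rotation vector about the tool's x, y, z in degrees, then the shift along the tool's x, y, z in mm, then the opening, from 0 (shut) to 1 (fully open). A call has 1 to 8 rows; each row shifts and turns the pose as measured when the row begins, along the tool's axes as they then stand; what a row does not reach is not made up. A row lasts 1/8 s, in which the tool goes at most 62.5 mm and 10.7 degrees, less where a joint would pass 70% of its speed; a pose out of reach is approached as far as the arm can. A call with a gripper value outside its range is refused whole. The fingers move at their own pace and stop on an object; "squeeze" is the grip in N (left out, the last holds). Time passes only in rows, so rows that do not move let the fingers close. It gives the time, the measured TCP pose, the force and the opening at its end, in the units of the state.
- arm.get_state(): the state, without advancing time (a new reading comes with each control period).
- arm.read_camera(name): name is "scene" or "side" or "wrist"; returns a dict with "img" (400x640x3 uint8, blue, green, red), "intrinsics" (3x3 intrinsics, pixels), "world_to_cam" (4x4, takes a point from world to camera coordinates); the wrist camera has in their place "tool_from_camera" (4x4, takes a point from camera to tool coordinates, whose origin is the TCP and whose axes are the flange's). Camera axes: x right, y down, z forward; pixel columns grow to the right and rows downward; lengths in m; the calibration is good to about 2 mm. A picture is of the moment at which its call begins: read the wrist's pose just before it. There is no depth.
- arm.job_done(): hands the job in, once; it reports no verdict.
Trained networks look in a picture, given as the dict that the camera call returned (one of the last four; its "shot" number tells which), for a name from the list of things; names that differ only in an ending like _2 or _b are one class to them, and where a whole thing is asked for, a point or a joint stands for the part that bears it (a point fixed in the world has none). Each returns a list of dicts, best first, with "score" (0 to 1); they miss things now and then, are a little off and sometimes report something else, mostly with a low value. They report only what shows in the picture. A call takes as long as a camera call. They do not tell look-alikes from the thing itself.
- arm.search_frame(picture, query): "uv" ([column, row] in pixels, amid what is visible of it).
- arm.mark_of(picture, query): "uv" ([column, row] in pixels: a listed point, or the origin of a listed thing).
The state is a dict: "time": time; "joints": joint angles; "dq": joint speeds; "effort": joint torques, N m; "tool_pos": TCP position; "tcp_rot": TCP orientation; "wrist_force": force on the tool from outside, world axes, zero at the start; "ft_torque": the same for the moment, N m; "opening": opening from 0.0 (shut) to 1.0 (fully open).
Only numpy, scipy, OpenCV 4.12 (cv2) and the standard library are available. Lean on these libraries where they do the work, as an engineer would, in place of code of your own. Each camera call takes 0.05 s, during which the arm holds its last target.

TASK

On the pale ash block, turn the brass collar round its steel shaft until its set screw squarely faces the flat filed on the shaft, then tighten the screw by swinging its raised thumb lever down until it lies level. Leave the copper collar on the dark block, which is already set, as it is.

Things in the scene. Friction and masses are not known exactly. Their poses are not given: they have to be found in the camera images.
- post: Pale ash block 110 x 100 x 30 mm, fixed; origin: centre of its underside, z up. On its axis a dark steel shaft, 26 mm diameter, top 98 mm above the table, with a bright flat facing the block's +x: it makes the shaft's top D-shaped, and a thin dark line inlaid in the block's top runs out on that side. The brass collar on it is round, 52 mm across, 50 to 78 mm above the table: grip across it.
- collar (a joint): Turn of the brass collar about the shaft, rad: 0 = set screw faces the flat (block's +x), positive = anticlockwise from above. Starts 0.6 to 1.25, so turn it clockwise. Range -0.8 to 1.6; stiff (0.3 Nm), stays where left. The set screw sticks out level from the collar, 64 mm above the table; its lever's boss (16 mm diameter) lies 40 to 52 mm out from the shaft axis.
- setscrew (a joint): Swing of the brass lever about the set screw's axis, rad. 8 mm bar, 12 mm ball 50 mm from that axis, in an upright plane 46 mm out from the shaft axis. At 0 (loose) it stands 32 degrees above level, leaning to the collar's anticlockwise side; press down to the stop at 0.56 = level on that side (64 mm above the table), tight. Starts 0 to 0.1; 0.07 Nm, no spring, stays.
- other_collar (a joint): Turn of the copper collar, its copper lever already level, on the dark wooden block of the same sizes; rad, 0 at the start = already set. Not to be turned.
There are look-alikes about, which are no part of the job. Leave any purple look-alike of the part that bears other_collar alone. Leave any blue look-alike of the post alone.

How it is judged:
By the outcome, as a careful person would: the job done as asked, in the order asked, and still so for the second after the job is handed in, with the robot touching nothing.
It also fails if it takes over 40 s, if anything falls off the work surface, if the arm or the gripper's body presses on something with over 40 N, if the wrist force passes 120 N, or if a joint passes its speed limit or range.

## Working session

There is one attempt and no reset: what is moved stays moved. The work goes in short steps, Python scripts to look and compute and a tool call to move; the robot and the scene stay as the last step left them, time stands still between calls to the robot, and variables do not carry over. Pictures are saved under pics/ and viewed, and the job is handed in when it is done.

Besides the shell and the picture viewer there is one more tool, called in YAML: its name, and indented under it one key for each argument. carry_out: Moves the arm, as the interface text tells. Its arguments: {"type":"object","properties":{"increments":{"type":"array","items":{"type":"number"}},"squeeze":{"type":"number"}},"required":["increments"]}

```bash
mkdir -p pics; ls
cat > h.py <<'E'
import numpy as np,cv2
from plant import arm
from scipy.spatial.transform import Rotation as R
def snap(name,fn):
    p=arm.read_camera(name); cv2.imwrite('pics/'+fn,p['img']); return p
def ray(p,uv):
    K=np.array(p['intrinsics']);M=np.array(p['world_to_cam'])
    d=M[:3,:3].T@np.linalg.solve(K,[uv[0],uv[1],1]); o=-M[:3,:3].T@M[:3,3]; return o,d
def atz(p,uv,z):
    o,d=ray(p,uv); return o+d*(z-o[2])/d[2]
def proj(p,X):
    K=np.array(p['intrinsics']);M=np.array(p['world_to_cam']); c=M[:3,:3]@np.array(X)+M[:3,3]; q=K@c; return q[:2]/q[2]
def wristM(p,s):
    T=np.eye(4);T[:3,:3]=R.from_rotvec(s['tcp_rot']).as_matrix();T[:3,3]=s['tool_pos']
    p['world_to_cam']=np.linalg.inv(T@np.array(p['tool_from_camera'])); return p
E
python3 - <<'E'
from h import *
s=arm.get_state();print({k:np.round(v,3) for k,v in s.items()}, arm.tcp_to_grasp)
for n in ['scene','side','wrist']:
    s=arm.get_state();p=snap(n,n+'0.png')
    if n=='wrist':p=wristM(p,s)
    for q in ['post','collar','setscrew','other_collar']:
        for f in (arm.search_frame,arm.mark_of):
            try:
                for d in f(p,q)[:3]: print(n,q,f.__name__,np.round(d['uv'],1),round(d['score'],2),np.round(atz(p,d['uv'],0.064),3))
            except Exception as e: print(q,e)
E
```

```text
pics
{'time': np.float64(0.0), 'joints': array([ 1.035,  0.131,  1.489, -0.   ,  1.523, -0.085]), 'dq': array([ 0.002,  0.001,  0.001,  0.001, -0.002, -0.001]), 'effort': array([-1.0000e-03, -5.5984e+01, -4.9176e+01,  7.7000e-02,  3.5000e-02,
       -0.0000e+00]), 'tool_pos': array([0.261, 0.54 , 0.218]), 'tcp_rot': array([-7.020e-01, -3.062e+00,  3.000e-03]), 'wrist_force': array([ 0.464, -0.207, -1.076]), 'ft_torque': array([-0.026, -0.006,  0.027]), 'opening': np.float64(1.002)} 0.0188
scene post call [215.8 231.3] 0.8 [ 0.571 -0.198  0.064]
scene post call [211.5 290.9] 0.62 [ 0.726 -0.261  0.064]
scene post call [215.7 236.5] 0.72 [ 0.587 -0.204  0.064]
scene post call [212.5 298.5] 0.69 [ 0.744 -0.265  0.064]
scene collar call [216.8 219.4] 0.7 [ 0.533 -0.183  0.064]
scene collar call [213.9 280.7] 0.7 [ 0.705 -0.249  0.064]
collar it knows: post
scene setscrew call [220.1 290.5] 0.69 [ 0.734 -0.247  0.064]
scene setscrew call [233.8 213. ] 0.66 [ 0.532 -0.141  0.064]
scene setscrew call [215.  219.6] 0.36 [ 0.531 -0.186  0.064]
setscrew it knows: post
scene other_collar call [
[... 293 characters left out ...]
 -0.2    0.064]
side post call [308.7 144.5] 0.87 [ 0.668 -0.161  0.064]
side post call [370.2 165.6] 0.72 [ 0.521 -0.117  0.064]
side collar call [306.  122.2] 0.85 [ 0.7   -0.254  0.064]
side collar call [336.7 265.5] 0.69 [0.535 0.166 0.064]
side collar call [372.1 150.4] 0.65 [ 0.525 -0.175  0.064]
collar it knows: post
side setscrew call [365.6 153.2] 0.57 [ 0.537 -0.161  0.064]
setscrew it knows: post
side other_collar call [351.4 195.9] 0.9 [ 0.542 -0.01   0.064]
side other_collar call [285.8 371.5] 0.75 [0.564 0.352 0.064]
side other_collar call [335.8 266.4] 0.66 [0.536 0.168 0.064]
other_collar it knows: post
collar it knows: post
setscrew it knows: post
other_collar it knows: post
```

View pics/scene0.png

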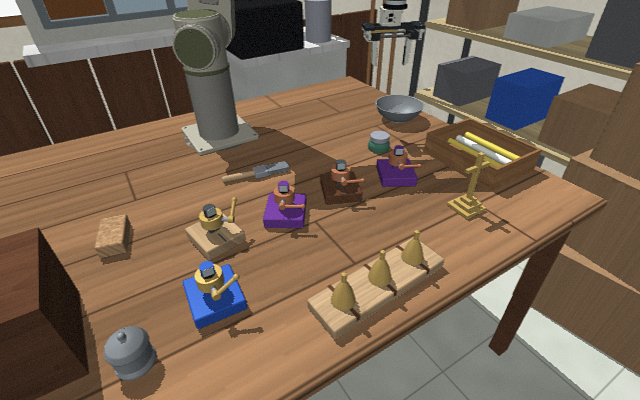

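View pics/side0.png

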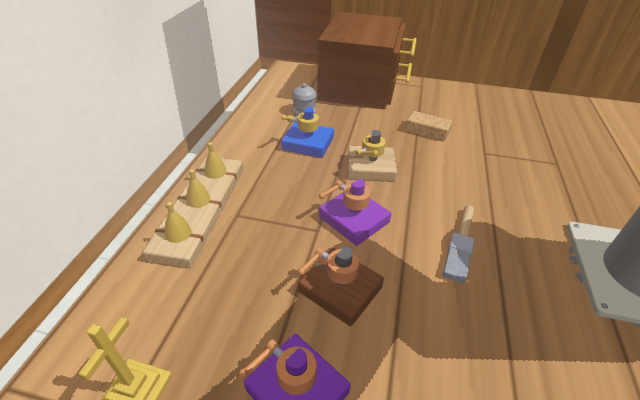

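Run:
```python
import cv2
a=cv2.imread('pics/scene0.png')[190:320,150:300];b=cv2.imread('pics/side0.png')[90:210,260:420]
cv2.imwrite('pics/a.png',cv2.resize(a,None,fx=4.5,fy=4.5,interpolation=2));cv2.imwrite('pics/b.png',cv2.resize(b,None,fx=4.8,fy=4.8,interpolation=2))
```

```text
(no output)
```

View pics/a.png

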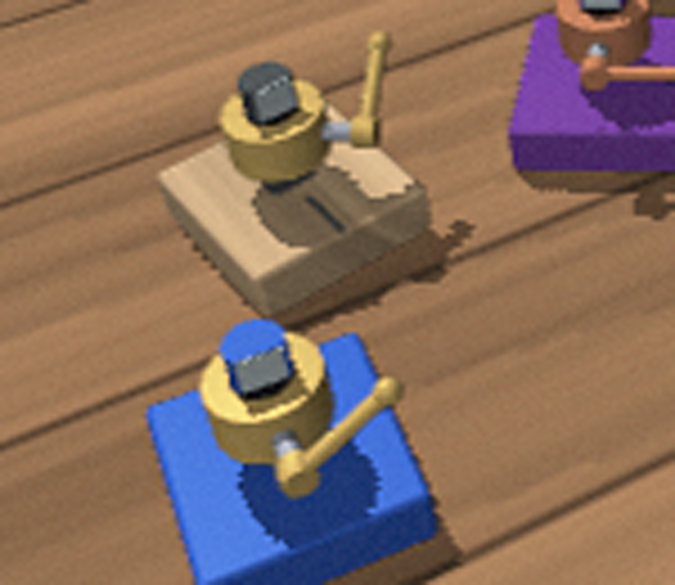

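View pics/b.png

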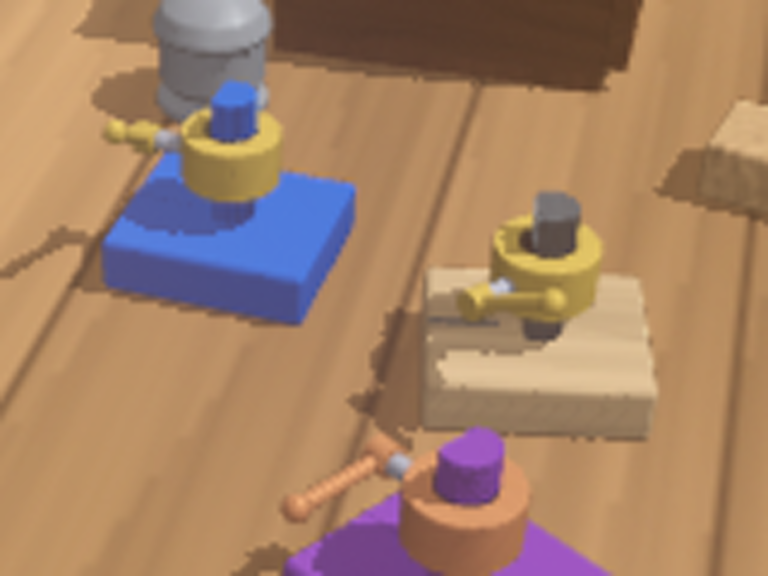

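The scene view shows the ash block at about (216,232), with its screw pointing to the right of the inlaid line. The blue look-alike is at (212,292), and the purple and dark blocks are further right. I'll work out a rough pose first, then move the wrist camera over the block.

Run:
```python
from h import *
p=arm.read_camera('scene');q=arm.read_camera('side')
for n,uv in dict(L=(185.6,230),F=(208.9,251.8),Rr=(244.4,233.3)).items(): print(n,atz(p,uv,.03).round(4))
for n,c in dict(a=(430,270),b=(638,280),c=(655,380),d=(425,395)).items(): print(n,atz(q,(c[0]/4.8+260,c[1]/4.8+90),.03).round(4))
print('line',[atz(p,(150+x/4.5,190+y/4.5),.03).round(4) for x,y in((308,196),(340,230))],[atz(q,(260+x/4.8,90+y/4.8),.03).round(4) for x,y in((497,323),(430,320))])
print('boss',atz(p,(150+366/4.5,190+132/4.5),.064),atz(q,(260+472/4.8,90+303/4.8),.064),'top',atz(p,(150+270/4.5,190+75/4.5),.098))
s=arm.get_state();print(R.from_rotvec(s['tcp_rot']).as_matrix().round(3)); 
w=arm.read_camera('wrist');print(np.array(w['tool_from_camera']).round(3),np.array(w['intrinsics']).round(1))
```

```text
L [ 0.4879 -0.2498  0.03  ]
F [ 0.5881 -0.2265  0.03  ]
Rr [ 0.5742 -0.1368  0.03  ]
a [ 0.5833 -0.229   0.03  ]
b [ 0.4801 -0.2479  0.03  ]
c [ 0.4641 -0.1661  0.03  ]
d [ 0.567  -0.1264  0.03  ]
line [array([ 0.5421, -0.1884,  0.03  ]), array([ 0.5755, -0.1834,  0.03  ])] [array([ 0.5434, -0.1922,  0.03  ]), array([ 0.5755, -0.1861,  0.03  ])]
boss [ 0.55078537 -0.15429557  0.064     ] [ 0.55288531 -0.15670992  0.064     ] top [ 0.52369134 -0.1889332   0.098     ]
[[-0.9    0.436  0.   ]
 [ 0.436  0.9    0.   ]
 [-0.     0.    -1.   ]]
[[-0.    -0.972 -0.237  0.065]
 [ 1.    -0.     0.    -0.001]
 [-0.    -0.237  0.972 -0.167]
 [ 0.     0.     0.     1.   ]] [[283.8   0.  320.6]
 [  0.  283.8 198.4]
 [  0.    0.    1. ]]
```

Run:
```python
import numpy as np
d=779/14
for i in range(14):
    a=np.radians(64.1-7*i+70.2); print([0,0,7,round(-d*np.sin(a)),round(d*np.cos(a)),0,1],end=',')
```

```text
[0, 0, 7, -40, -39, 0, 1],[0, 0, 7, -44, -34, 0, 1],[0, 0, 7, -48, -28, 0, 1],[0, 0, 7, -51, -22, 0, 1],[0, 0, 7, -53, -16, 0, 1],[0, 0, 7, -55, -9, 0, 1],[0, 0, 7, -56, -2, 0, 1],[0, 0, 7, -55, 5, 0, 1],[0, 0, 7, -54, 11, 0, 1],[0, 0, 7, -53, 18, 0, 1],[0, 0, 7, -50, 24, 0, 1],[0, 0, 7, -47, 30, 0, 1],[0, 0, 7, -43, 36, 0, 1],[0, 0, 7, -38, 40, 0, 1],
```

carry_out:
  increments: [0,0,7,-40,-39,0,1,0,0,7,-44,-34,0,1,0,0,7,-48,-28,0,1,0,0,7,-51,-22,0,1,0,0,7,-53,-16,0,1,0,0,7,-55,-9,0,1,0,0,7,-56,-2,0,1]

```text
time: 1.92
tool_pos: [0.3921, 0.1648, 0.2184]
tcp_rot: [1.932, 2.475, 0.003]
wrist_force: [1.1, 0.3, -0.4]
opening: 1.0
```

carry_out:
  increments: [0,0,7,-55,5,0,1,0,0,7,-54,11,0,1,0,0,7,-53,18,0,1,0,0,7,-50,24,0,1,0,0,7,-47,30,0,1,0,0,7,-43,36,0,1,0,0,7,-38,40,0,1]

```text
time: 2.8
tool_pos: [0.5154, -0.2183, 0.2213]
tcp_rot: [2.804, 1.408, 0.015]
wrist_force: [0.4, 0.6, 1.3]
opening: 1.0
```

carry_out:
  increments: [0,0,0,0,0,0,1]

```text
time: 2.92
tool_pos: [0.5153, -0.2218, 0.2205]
tcp_rot: [2.808, 1.4, 0.013]
wrist_force: [-0.4, 0.9, -0.6]
opening: 1.002
```

Run:
```python
from h import *
s=arm.get_state();p=snap('wrist','w1.png')
print(s['time'],s['tool_pos'].round(4) if hasattr(s['tool_pos'],'round') else s['tool_pos'],R.from_rotvec(s['tcp_rot']).as_matrix().round(3),np.round(s['joints'],2))
```

```text
2.925 [ 0.5153 -0.2218  0.2205] [[ 0.602  0.799  0.009]
 [ 0.799 -0.602  0.   ]
 [ 0.006  0.007 -1.   ]] [-0.5   0.02  1.6   0.    1.51  0.14]
```

View pics/w1.png

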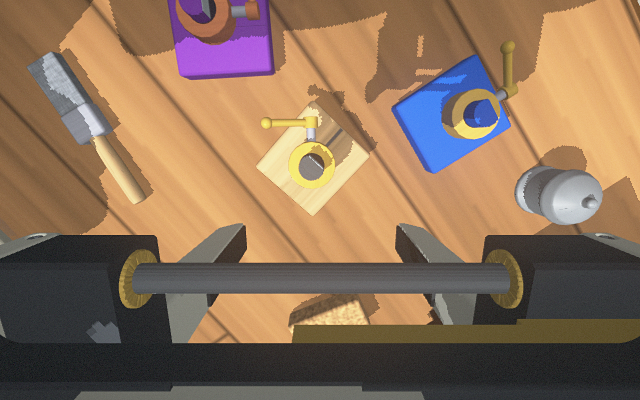

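The wrist view shows the ash post, with its collar at about (311,165), boss at (311,122) and lever ball at (266,123). The inlaid line runs towards the upper right. I'll zoom in to measure it.

Run:
```python
import cv2
a=cv2.imread('pics/w1.png')[95:225,245:385]
cv2.imwrite('pics/w1z.png',cv2.resize(a,None,fx=4.5,fy=4.5,interpolation=2))
```

```text
(no output)
```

View pics/w1z.png

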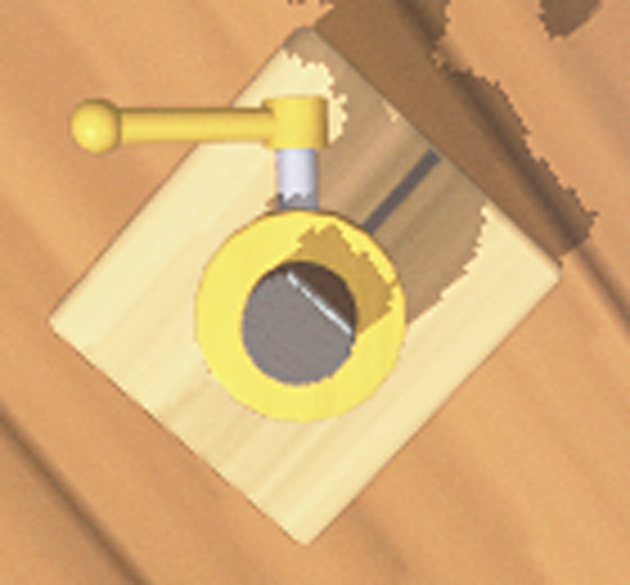

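```bash
cat > fit.py <<'E'
from h import *
from scipy.optimize import least_squares
def model(P,v):
    x,y,psi,th,sw=v; c=np.array([x,y]);
    u=lambda a:np.array([np.cos(a),np.sin(a)])
    o=[]
    for (a,b) in P['corners']: o.append(np.r_[c+a*u(psi)+b*u(psi+np.pi/2),.03])
    o.append(np.r_[c,.078])
    f=psi+th
    e=.56-sw
    o.append(np.r_[c+.046*u(f),.064])
    o.append(np.r_[c+.046*u(f)+.05*np.cos(e)*u(f+np.pi/2),.064+.05*np.sin(e)])
    return o
E
python3 - <<'E'
from fit import *
s=arm.get_state();p=wristM(arm.read_camera('wrist'),s)
Z=lambda a:np.array(a)/4.5+[245,95]-0.4
uv=[Z(a) for a in [(310,30),(50,322),(303,543),(560,270),(300,315),(296.5,122),(97,126)]]
P=dict(corners=[(.055,.05),(-.055,.05),(-.055,-.05),(.055,-.05)])
f=lambda v:np.concatenate([proj(p,X)-q for X,q in zip(model(P,v),uv)])
r=least_squares(f,[.525,-.193,.19,.75,.05]);print(r.x.round(4),np.degrees(r.x[2:4]),r.fun.round(1).reshape(-1,2).tolist())
# separate: collar centre, screw pts
print('collar c',atz(p,uv[4],.078).round(4),'block c',np.mean([atz(p,q,.03) for q in uv[:4]],0).round(4))
for a in [(297.5,180),(296.5,122)]:
  X=atz(p,Z(a),.064);d=X-r.x[0:1].tolist()[0] if 0 else X[:2]-r.x[:2];print(a,X.round(4),np.hypot(*d),np.degrees(np.arctan2(d[1],d[0])))
L=[atz(p,Z(a),.03) for a in [(372,225),(435,155)]];d=L[1]-L[0];print('line',L,np.degrees(np.arctan2(d[1],d[0])))
q=[atz(p,a,.03)[:2] for a in uv[:4]]
for i,j in [(0,1),(3,2),(0,3),(1,2)]:
  d=q[i]-q[j];print(np.hypot(*d).round(4),np.degrees(np.arctan2(d[1],d[0])))
L=[atz(p,Z(a),.098) for a in [(288,273),(350,332)]];d=L[1]-L[0];print('flat',np.hypot(*d[:2]),np.degrees(np.arctan2(d[1],d[0]))+90)
Rm=R.from_rotvec(s['tcp_rot']).as_matrix();print(Rm.round(4),s['tool_pos'],'yang',np.degrees(np.arctan2(Rm[1,1],Rm[0,1])))
E
```

```text
[ 0.525  -0.1928  0.182   0.7727  0.0974] [10.43053514 44.27102461] [[-1.0, -2.9], [-2.1, -0.2], [0.4, 2.2], [2.5, 0.9], [0.3, 0.6], [-0.1, 0.2], [-0.0, -0.1]]
collar c [ 0.5251 -0.1922  0.078 ] block c [ 0.525  -0.1927  0.03  ]
(297.5, 180) [ 0.5436 -0.1663  0.064 ] 0.03241041710486121 54.90613659712993
(296.5, 122) [ 0.5518 -0.1552  0.064 ] 0.04626073078716471 54.54392787526766
line [array([ 0.55172018, -0.18800469,  0.03      ]), array([ 0.57660327, -0.18324138,  0.03      ])] 10.836872530621026
0.1068 9.862941532279596
0.1069 10.784300323681368
0.0938 100.62675877634366
0.0955 100.57497459241925
flat 0.019300662102923 9.5072865269712
[[ 5.995e-01  8.003e-01  9.200e-03]
 [ 8.003e-01 -5.995e-01  8.000e-04]
 [ 6.200e-03  6.900e-03 -1.000e+00]] [ 0.51515272 -0.22004764  0.22068697] yang -36.838455586154915
```

carry_out:
  increments: [0.4,-0.3,-1.4,28,-9,0,1,0,0,0,0,0,50,1,0,0,0,0,0,0,1]

```text
time: 3.4
tool_pos: [0.5249, -0.1863, 0.1718]
tcp_rot: [2.786, 1.453, 0.004]
wrist_force: [-0.0, -0.8, 0.1]
opening: 0.997
```

```bash
cat > rel.py <<'E'
from h import *
def rel(t):
    s=arm.get_state();Rm=R.from_rotvec(s['tcp_rot']).as_matrix()
    print('t',s['time'],'pos',np.round(s['tool_pos'],4),'zax',Rm[:,2].round(4),'yang',np.degrees(np.arctan2(Rm[1,1],Rm[0,1])).round(2),'shift mm',(Rm.T@(np.array(t)-s['tool_pos'])*1000).round(1),'tilt fix deg',np.degrees(np.cross([0,0,1],Rm.T@[0,0,-1])).round(2),'F',np.round(s['wrist_force'],1),'M',np.round(s['ft_torque'],2),'open',round(s['opening'],3),'j',np.round(s['joints'],2))
E
python3 -c "
from rel import *
rel([.5251,-.1925,.045])"
```

```text
t 3.4 pos [ 0.5249 -0.1863  0.1718] zax [ 0.0024  0.0012 -1.    ] yang -34.92 shift mm [ -5.3   3.6 126.8] tilt fix deg [ 0.07 -0.13  0.  ] F [-0.  -0.8  0.1] M [-0.05  0.15  0.02] open 0.997 j [-0.43  0.04  1.67  0.    1.43  0.17]
```

carry_out:
  increments: [0,-0.1,0,-5,4,0,1,0,0,0,0,0,40,1,0,0,0,0,0,40,1,0,0,0,0,0,20,1,0,0,0,0,0,0,1]

```text
time: 4.03
tool_pos: [0.5325, -0.1959, 0.0825]
tcp_rot: [2.77, 1.45, 0.017]
wrist_force: [0.4, 0.1, 0.9]
opening: 1.0
```

```bash
python3 -c "
from rel import *
rel([.5251,-.1925,.045])
p=snap('scene','s2.png');cv2.imwrite('pics/s2z.png',cv2.resize(p['img'][150:290,140:300],None,fx=4,fy=4,interpolation=2))"
```

```text
t 4.025 pos [ 0.5325 -0.1959  0.0825] zax [ 0.0167 -0.0079 -0.9998] yang -34.73 shift mm [-1.6 -8.7 37.4] tilt fix deg [ 1.04 -0.17  0.  ] F [0.4 0.1 0.9] M [-0.04  0.11  0.02] open 1.0 j [-0.44  0.13  1.74  0.    1.25  0.16]
```

View pics/s2z.png

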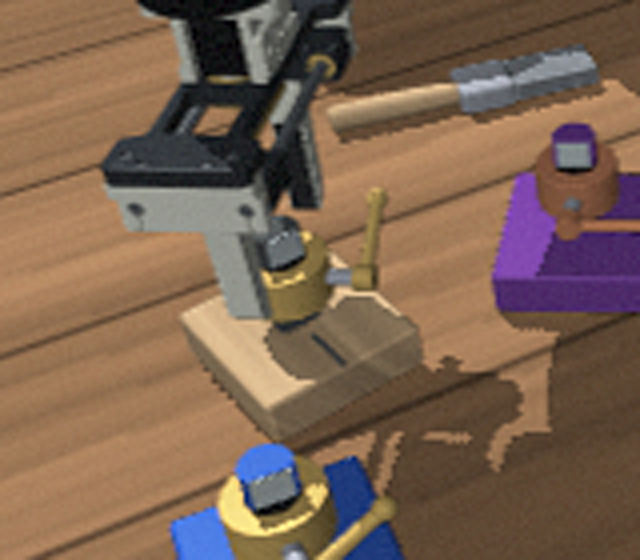

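The fingers straddle the collar. The tool has drifted and tilted slightly, so I'll correct that while descending.

carry_out:
  increments: [1.0,-0.2,-0.5,-2,-9,0,1,0,0,0,0,0,13,1,0,0,0,0,0,13,1,0,0,0,0,0,0,1]

```text
time: 4.58
tool_pos: [0.527, -0.1941, 0.0606]
tcp_rot: [2.77, 1.467, 0.007]
wrist_force: [0.2, 0.2, 0.2]
opening: 0.997
```

```bash
python3 -c "
from rel import *
rel([.5251,-.1925,.045])"
```

```text
t 4.575 pos [ 0.527  -0.1941  0.0606] zax [ 0.0071 -0.0042 -1.    ] yang -34.19 shift mm [ 0.2 -2.5 15.6] tilt fix deg [ 0.47 -0.03  0.  ] F [0.2 0.2 0.2] M [-0.1   0.14 -0.01] open 0.997 j [-0.44  0.15  1.76 -0.    1.22  0.15]
```

carry_out:
  increments: [0.5,0,0,0,-2.5,5,1,0,0,0,0,0,10,1,0.1,0,0,0,0,2,1,0,0,0,0,0,0,1]

```text
time: 5.08
tool_pos: [0.5246, -0.1924, 0.042]
tcp_rot: [-2.773, -1.469, 0.002]
wrist_force: [-0.4, 0.4, -0.2]
opening: 1.006
```

```bash
python3 -c "
from rel import *
rel([.5251,-.1925,.045])"
```

```text
t 5.075 pos [ 0.5246 -0.1924  0.042 ] zax [-0.003   0.0025 -1.    ] yang -34.19 shift mm [ 0.2  0.5 -3. ] tilt fix deg [-0.22 -0.02  0.  ] F [-0.4  0.4 -0.2] M [-0.07  0.09 -0.06] open 1.006 j [-0.44  0.18  1.77  0.    1.2   0.15]
```

Centred and level. Closing on the collar.

carry_out:
  increments: [0,0,0,0,0,-2,0.3,0,0,0,0,0,0,0.3,0,0,0,0,0,0,0.3,0,0,0,0,0,0,0.3]
  squeeze: 35

```text
time: 5.58
tool_pos: [0.5252, -0.1927, 0.0451]
tcp_rot: [-2.774, -1.469, 0.001]
wrist_force: [-0.9, 1.0, 0.0]
opening: 0.619
```

```bash
python3 -c "
from rel import *
rel([.5251,-.1925,.045])"
```

```text
t 5.575 pos [ 0.5252 -0.1927  0.0451] zax [-0.0016  0.0018 -1.    ] yang -34.19 shift mm [ 0.1 -0.2  0.1] tilt fix deg [-0.13 -0.04  0.  ] F [-0.9  1.   0. ] M [-0.06  0.09 -0.02] open 0.619 j [-0.44  0.18  1.77  0.    1.2   0.15]
```

carry_out:
  increments: [0,0,0,0,0,0,0.3,0,0,0,0,0,0,0.3]
  squeeze: 35

```text
time: 5.82
tool_pos: [0.5258, -0.1931, 0.0452]
tcp_rot: [-2.775, -1.47, -0.001]
wrist_force: [0.9, -0.8, 0.5]
opening: 0.556
```

The opening of 0.556 is about 52 mm, which matches the collar, so it is gripped. Turning clockwise, which is positive about the downward tool z.

carry_out:
  increments: [0,0,5,0,0,0,0.3,0,0,7,0,0,0,0.3,0,0,7,0,0,0,0.3,0,0,7,0,0,0,0.3,0,0,0,0,0,0,0.3]

```text
time: 6.45
tool_pos: [0.5264, -0.1937, 0.0452]
tcp_rot: [3.04, 0.79, 0.001]
wrist_force: [0.9, -1.0, -1.1]
opening: 0.552
```

```bash
python3 -c "
from rel import *
rel([.5252,-.1927,.045])"
```

```text
t 6.45 pos [ 0.5264 -0.1937  0.0452] zax [ 7.e-04  1.e-04 -1.e+00] yang -60.86 shift mm [-0.5 -1.4  0.2] tilt fix deg [ 0.02 -0.04  0.  ] F [ 0.9 -1.  -1.1] M [ 0.18  0.08 -0.32] open 0.552 j [-0.44  0.18  1.77  0.    1.2   0.62]
```

carry_out:
  increments: [0,0,6,0,-0.5,0,0.3,0,0,6,0,0,0,0.3,0,0,4,0,0,0,0.3,0,0,0,0,0,0,0.3]

```text
time: 6.95
tool_pos: [0.5265, -0.1941, 0.0452]
tcp_rot: [3.119, 0.367, 0.002]
wrist_force: [2.7, -2.2, -1.2]
opening: 0.556
```

```bash
python3 -c "
from rel import *
rel([.5252,-.1927,.045])"
```

```text
t 6.95 pos [ 0.5265 -0.1941  0.0452] zax [ 0.0017 -0.001  -1.    ] yang -76.58 shift mm [-0.9 -1.7  0.2] tilt fix deg [ 0.08 -0.08  0.  ] F [ 2.7 -2.2 -1.2] M [ 0.24 -0.   -0.25] open 0.556 j [-0.44  0.18  1.77 -0.    1.2   0.89]
```

carry_out:
  increments: [0,0,1.8,0,0,0,0.3,0,0,0,0,0,0,0.3]

```text
time: 7.2
tool_pos: [0.5265, -0.1941, 0.0452]
tcp_rot: [3.124, 0.322, 0.003]
wrist_force: [2.0, -2.0, -1.7]
opening: 0.553
```

```bash
python3 -c "
from rel import *
rel([.5252,-.1927,.045])
p=snap('wrist','w3.png')"
```

```text
t 7.2 pos [ 0.5265 -0.1941  0.0452] zax [ 0.0017 -0.001  -1.    ] yang -78.24 shift mm [-1.  -1.7  0.2] tilt fix deg [ 0.08 -0.09  0.  ] F [ 2.  -2.  -1.7] M [ 0.15 -0.02 -0.1 ] open 0.553 j [-0.44  0.18  1.77 -0.    1.2   0.92]
```

View pics/w3.png

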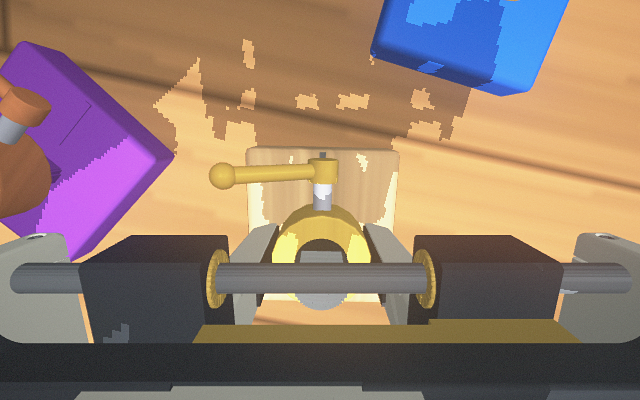

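The screw now lies over the inlaid line: line end at (323,155), boss at (323,172). I'll zoom in to quantify that.

Run:
```python
import cv2
a=cv2.imread('pics/w3.png')[135:235,235:415]
cv2.imwrite('pics/w3z.png',cv2.resize(a,None,fx=4.4,fy=4.4,interpolation=2))
```

```text
(no output)
```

View pics/w3z.png

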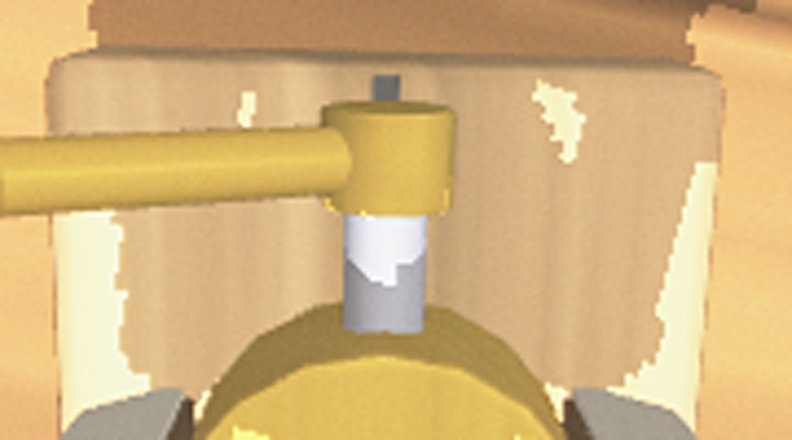

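Run:
```python
from h import *
s=arm.get_state();p=wristM(arm.read_camera('wrist'),s)
Z=lambda a:np.array(a)/4.4+[235,135]-.4
ang=lambda d:np.degrees(np.arctan2(d[1],d[0]))
l=atz(p,Z((386,88)),.03);a=atz(p,Z((384.5,270)),.064);b=atz(p,Z((390,155)),.064)
print(l,a,b,'screw dir',ang(b-a))
for c in ([.525,-.1925],[.5265,-.194]):
  print([ang(x[:2]-c) for x in (l,a,b)],np.hypot(*(b[:2]-c)))
L=[atz(p,Z(q),.03) for q in ((50,85),(62,420))];Rr=[atz(p,Z(q),.03) for q in ((722,85),(699,420))]
print('edges',ang(L[0]-L[1]),ang(Rr[0]-Rr[1]),'front',ang(atz(p,Z((80,55)),.03)-atz(p,Z((690,66)),.03))-90)
print('edge mid',(L[0]+Rr[0])/2)
```

```text
[ 0.57534172 -0.18567766  0.03      ] [ 0.55656576 -0.18918138  0.064     ] [ 0.57044891 -0.18694476  0.064     ] screw dir 9.151874501244112
[np.float64(7.71773704685323), np.float64(6.0016684005321155), np.float64(6.9687188000347815)] 0.045787157719901446
[np.float64(9.669986082170057), np.float64(9.10533268558605), np.float64(9.120036231436211)] 0.04451160305526956
edges 10.285983506081164 11.487583262157887 front 10.7297533011931
edge mid [ 0.57576512 -0.18560319  0.03      ]
```

The measurements agree to within about 1° (screw 9–10.5°, block 10–10.7°). Releasing and rising to check.

carry_out:
  increments: [0,0,0,0,0,0,1,0,0,0,0,0,0,1,0,0,0,0,0,0,1,0,0,0,0,0,0,1]

```text
time: 7.8
tool_pos: [0.5259, -0.1936, 0.045]
tcp_rot: [3.124, 0.324, 0.001]
wrist_force: [0.1, -0.3, -0.4]
opening: 0.934
```

carry_out:
  increments: [0,0,0,0,0,-20,1,0,0,0,0,0,-40,1,0,0,0,0,0,-50,1,0,0,0,-30,0,-50,1,0,0,0,0,0,-20,0.5,0,0,0,0,0,0,0.0,0,0,0,0,0,0,0.0]

```text
time: 8.68
tool_pos: [0.496, -0.1999, 0.2385]
tcp_rot: [3.121, 0.325, 0.008]
wrist_force: [-0.1, -0.3, -0.0]
opening: 0.726
```

```bash
python3 -c "
from rel import *
rel([.5252,-.1927,.045])
p=snap('wrist','w4.png');cv2.imwrite('pics/w4z.png',cv2.resize(p['img'][60:230,240:400],None,fx=4,fy=4,interpolation=2)[:600])"
```

```text
t 8.675 pos [ 0.496  -0.1999  0.2385] zax [ 0.0051 -0.0033 -1.    ] yang -78.12 shift mm [ 29.3  -1.9 193.6] tilt fix deg [ 0.24 -0.25  0.  ] F [-0.1 -0.3 -0. ] M [-0.03  0.17 -0.06] open 0.726 j [-0.48 -0.06  1.65 -0.    1.55  0.88]
```

View pics/w4.png

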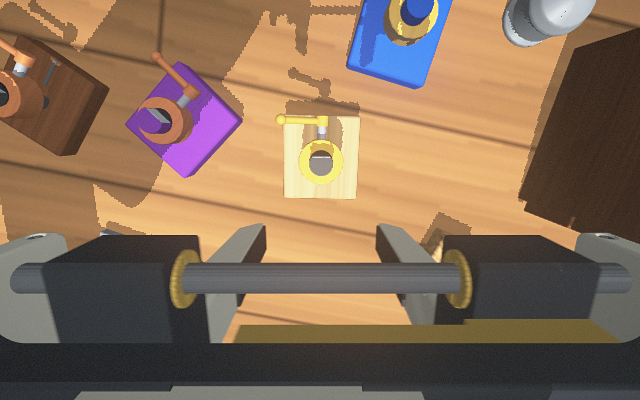

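View pics/w4z.png

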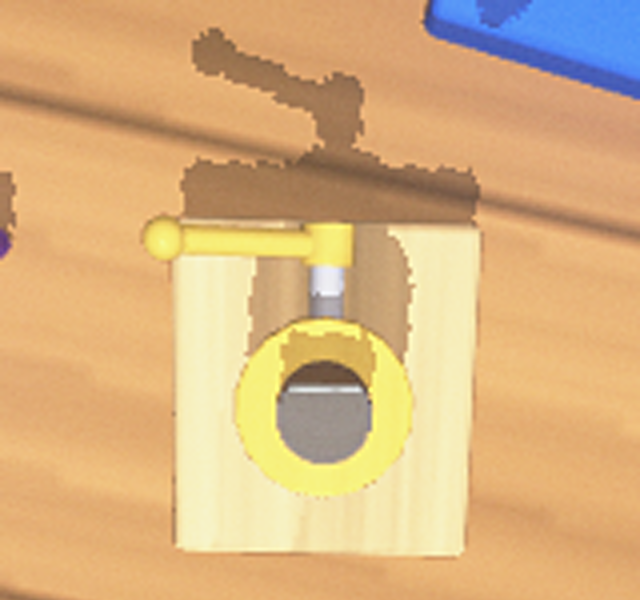

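The collar stayed where I left it, and the screw faces the flat in this view. I'll check the angle numerically.

Run:
```python
from fit import *
s=arm.get_state();p=wristM(arm.read_camera('wrist'),s)
Z=lambda a:np.array(a)/4+[240,60]-.4
uv=[Z(a) for a in [(174,222),(176,549),(466,555),(480,226),(324,407),(330.5,244),(164,239)]]
P=dict(corners=[(.054,.049),(-.054,.049),(-.054,-.049),(.054,-.049)])
f=lambda v:np.concatenate([proj(p,X)-q for X,q in zip(model(P,v),uv)])
r=least_squares(f,[.525,-.193,.19,.0,.05]);print(r.x.round(4),np.degrees(r.x[2:4]),r.fun.round(1).reshape(-1,2).tolist())
ang=lambda d:np.degrees(np.arctan2(d[1],d[0]))
c=atz(p,uv[4],.078);b=atz(p,uv[5],.064);a=atz(p,Z((327.5,290)),.064);bl=atz(p,uv[6],.064+.05*np.sin(.5))
print('c',c,'c->b',ang(b-c),'a->b',ang(b-a),'c->a',ang(a-c),'lever-90',ang(bl-b)-90)
L=[atz(p,Z(q),.098) for q in((290,389),(366,390))];print('flat n',ang(L[1]-L[0])+90)
q=[atz(p,a,.03)[:2] for a in uv[:4]]
print('edges',[ang(q[0]-q[1]),ang(q[3]-q[2]),ang(q[0]-q[3])-90,ang(q[1]-q[2])-90])
```

```text
[ 0.5251 -0.1952  0.1894 -0.0093  0.1049] [10.85455483 -0.53051573] [[-0.3, -0.6], [0.3, 0.5], [-0.1, 0.1], [0.3, -0.2], [0.2, 0.5], [-0.4, 0.2], [-0.0, -0.4]]
c [ 0.52561495 -0.19483547  0.078     ] c->b 9.43213593195157 a->b 8.07206061371322 c->a 9.973783456988052 lever-90 11.229955872260348
flat n 11.094082605176098
edges [np.float64(10.469983659621033), np.float64(11.155797757169596), np.float64(11.15314300431018), np.float64(10.59380251468373)]
```

The collar angle is -0.5 to -1°, which is good. Next I'll shut the fingers and move above the lever ball.

```bash
python3 -c "
from rel import *
rel([.5622,-.1405,.13])"
```

```text
t 8.775 pos [ 0.4958 -0.1998  0.2377] zax [ 0.004  -0.0027 -1.    ] yang -78.11 shift mm [ 76.8 -44.7 107.8] tilt fix deg [ 0.2  -0.19  0.  ] F [ 0.6  0.3 -0.4] M [-0.05  0.14  0.01] open 0.637 j [-0.48 -0.06  1.65 -0.    1.55  0.88]
```

carry_out:
  increments: [0.2,-0.2,-0.8,40,-22,0,0,0,0,0,37,-22,0,0,0,0,0,0,0,30,0,0,0,0,0,0,40,0,0,0,0,0,0,20,0,0,0,0,0,0,0,0,0,0,0,0,0,0,0,0,0,0,0,0,0,0]

```text
time: 9.78
tool_pos: [0.5594, -0.1361, 0.136]
tcp_rot: [-3.116, -0.348, 0.022]
wrist_force: [-0.4, 0.3, -0.4]
opening: 0.003
```

```bash
python3 -c "
from rel import *
rel([.5622,-.1405,.1])"
```

```text
t 9.775 pos [ 0.5594 -0.1361  0.136 ] zax [-0.0146  0.0049 -0.9999] yang -77.24 shift mm [ 2.2  5.2 35.9] tilt fix deg [-0.46  0.75  0.  ] F [-0.4  0.3 -0.4] M [0.03 0.15 0.01] open 0.003 j [-0.33  0.13  1.64 -0.    1.39  1.02]
```

carry_out:
  increments: [-0.5,0.7,0,2,5,0,0,0,0,0,0,0,15,0,0,0,0,0,0,12,0,0,0,0,0,0,0,0]

```text
time: 10.28
tool_pos: [0.5636, -0.1415, 0.1088]
tcp_rot: [3.12, 0.348, 0.004]
wrist_force: [0.5, 0.2, -0.0]
opening: 0.008
```

```bash
python3 -c "
from rel import *
rel([.5622,-.1405,.1])
p=snap('scene','s5.png');cv2.imwrite('pics/s5z.png',cv2.resize(p['img'][150:290,140:300],None,fx=4,fy=4,interpolation=2))
p=snap('side','d5.png');cv2.imwrite('pics/d5z.png',cv2.resize(p['img'][90:210,290:450],None,fx=4,fy=4,interpolation=2))"
```

```text
t 10.275 pos [ 0.5636 -0.1415  0.1088] zax [ 0.0031 -0.0024 -1.    ] yang -77.26 shift mm [-1.2 -1.3  8.8] tilt fix deg [ 0.17 -0.14  0.  ] F [ 0.5  0.2 -0. ] M [-0.    0.16  0.02] open 0.008 j [-0.33  0.15  1.67 -0.    1.32  1.02]
```

View pics/s5z.png

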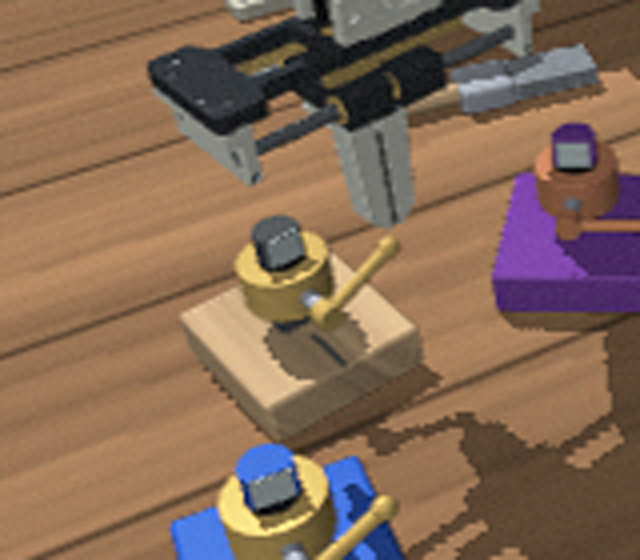

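View pics/d5z.png

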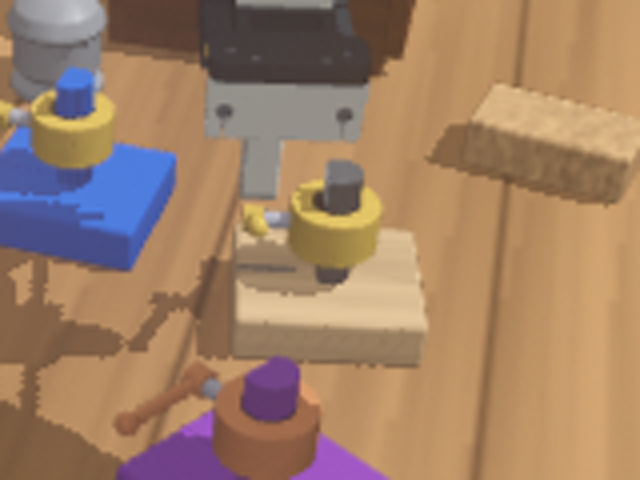

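The shut fingertips are above the lever ball. Pressing down in steps.

carry_out:
  increments: [0,0,0,-1,-1,8,0,0,0,0,0,0,8,0,0,0,0,0,0,6,0,0,0,0,0,0,0,0]

```text
time: 10.88
tool_pos: [0.5639, -0.1407, 0.0874]
tcp_rot: [3.119, 0.349, 0.009]
wrist_force: [-0.5, -0.9, 1.0]
opening: 0.006
```

```bash
python3 -c "
from rel import *
rel([.5622,-.1405,.07])"
```

```text
t 10.875 pos [ 0.5639 -0.1407  0.0874] zax [ 0.0061 -0.0029 -1.    ] yang -77.24 shift mm [-1.7 -0.6 17.4] tilt fix deg [ 0.24 -0.31  0.  ] F [-0.5 -0.9  1. ] M [ 0.    0.21 -0.  ] open 0.006 j [-0.33  0.17  1.69 -0.    1.27  1.02]
```

carry_out:
  increments: [0.2,-0.3,0,-1.5,0,6,0,0,0,0,0,0,6,0,0,0,0,0,0,4,0,0,0,0,0,0,0,0]

```text
time: 11.38
tool_pos: [0.5627, -0.1411, 0.0706]
tcp_rot: [3.122, 0.349, 0.001]
wrist_force: [0.1, 0.7, 0.3]
opening: 0.006
```

```bash
python3 -c "
from rel import *
rel([.5622,-.1405,.07])
p=snap('scene','s6.png');cv2.imwrite('pics/s6z.png',cv2.resize(p['img'][150:290,140:300],None,fx=4,fy=4,interpolation=2))"
```

```text
t 11.375 pos [ 0.5627 -0.1411  0.0706] zax [ 4.e-04 -5.e-04 -1.e+00] yang -77.24 shift mm [-0.3 -0.7  0.6] tilt fix deg [ 0.03 -0.02  0.  ] F [0.1 0.7 0.3] M [-0.    0.18 -0.02] open 0.006 j [-0.33  0.2   1.69 -0.    1.25  1.01]
```

View pics/s6z.png

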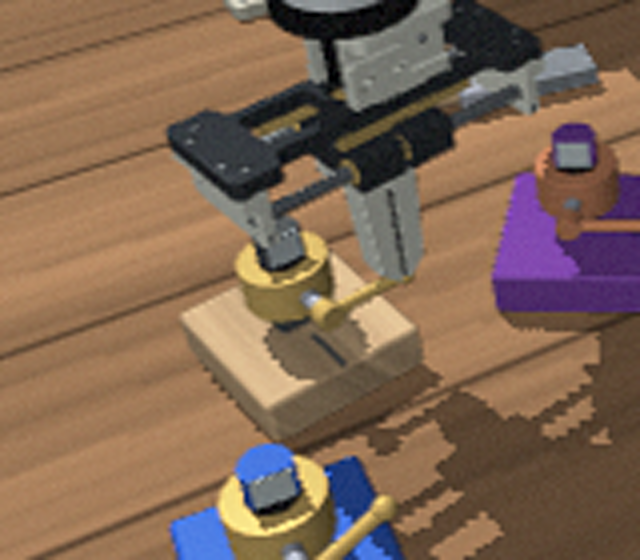

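The lever is following the tip down and is nearly level. I'll press on to the stop in small steps.

carry_out:
  increments: [0,0,0,0,0,1.5,0,0,0,0,0,0,1.0,0]

```text
time: 11.68
tool_pos: [0.5631, -0.1412, 0.0691]
tcp_rot: [3.121, 0.349, 0.002]
wrist_force: [-2.6, 3.0, 7.5]
opening: 0.005
```

carry_out:
  increments: [0,0,0,0,0,1.5,0,0,0,0,0,0,0,0]

```text
time: 11.92
tool_pos: [0.5633, -0.1413, 0.0694]
tcp_rot: [3.121, 0.349, 0.002]
wrist_force: [-2.0, 0.9, 4.7]
opening: 0.004
```

carry_out:
  increments: [0,0,0,0,0,2.5,0,0,0,0,0,0,2.5,0]

```text
time: 12.18
tool_pos: [0.5649, -0.1418, 0.0679]
tcp_rot: [3.119, 0.349, 0.007]
wrist_force: [-4.4, 1.1, 16.3]
opening: 0.006
```

carry_out:
  increments: [0,0,0,0,0,-15,0,0,0,0,0,0,-40,0,0,0,0,-40,0,-50,0,0,0,0,-35,0,-50,0,0,0,0,-20,40,0,0,0,0,0,0,0,0,0]

```text
time: 12.92
tool_pos: [0.4792, -0.2032, 0.2297]
tcp_rot: [3.115, 0.35, 0.01]
wrist_force: [-0.2, 1.1, -0.6]
opening: 0.003
```

```bash
python3 -c "
from rel import *
rel([.5622,-.1405,.07])
p=snap('wrist','w7.png');cv2.imwrite('pics/w7z.png',cv2.resize(p['img'][60:230,240:400],None,fx=4,fy=4,interpolation=2)[:600])
p=snap('scene','s7.png');cv2.imwrite('pics/s7z.png',cv2.resize(p['img'][150:290,140:300],None,fx=4,fy=4,interpolation=2))
p=snap('side','d7.png');cv2.imwrite('pics/d7z.png',cv2.resize(p['img'][90:210,290:450],None,fx=4,fy=4,interpolation=2))"
```

```text
t 12.925 pos [ 0.4792 -0.2032  0.2297] zax [ 0.0071 -0.006  -1.    ] yang -77.17 shift mm [ 94.  -43.9 159.9] tilt fix deg [ 0.42 -0.32  0.  ] F [-0.2  1.1 -0.6] M [0.01 0.08 0.05] open 0.003 j [-0.5  -0.1   1.7  -0.    1.53  0.85]
```

View pics/w7.png

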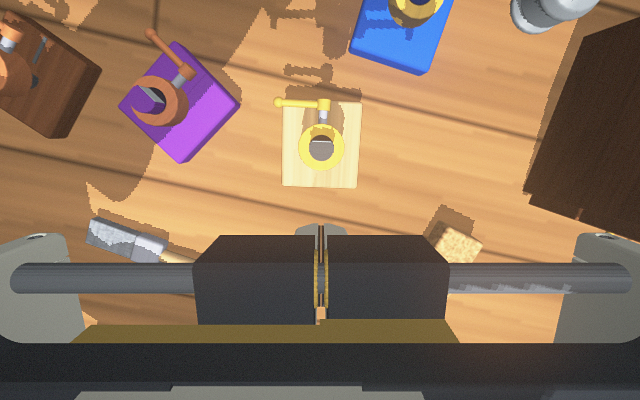

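View pics/s7z.png

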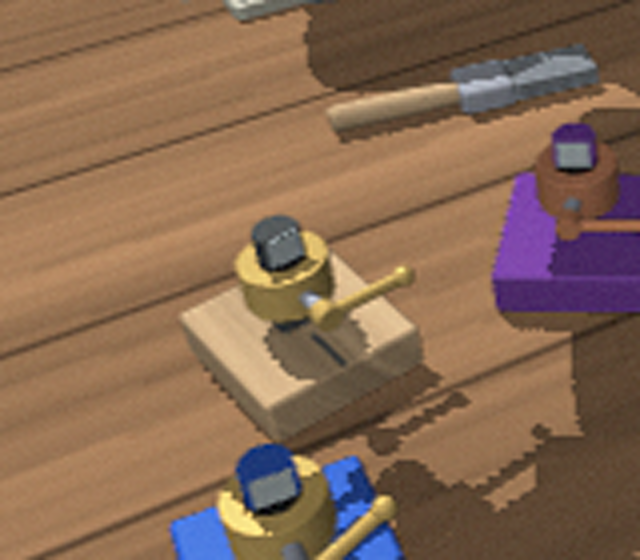

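View pics/d7z.png

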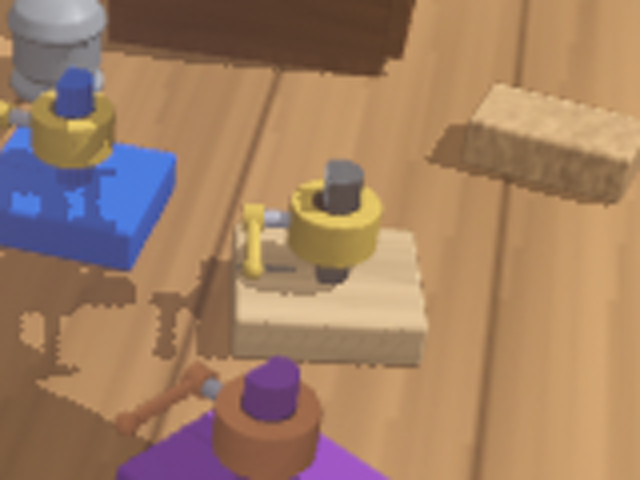

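All three views show the lever down and the screw over the line. I'll check numerically by triangulating the ball and boss and measuring the collar angle.

Run:
```python
from fit import *
S=arm.read_camera('scene');D=arm.read_camera('side')
s=arm.get_state();p=wristM(arm.read_camera('wrist'),s)
def tri(obs):
    A=np.zeros((3,3));b=np.zeros(3)
    for c,uv in obs:
        o,d=ray(c,uv);d=d/np.linalg.norm(d);M=np.eye(3)-np.outer(d,d);A+=M;b+=M@o
    return np.linalg.solve(A,b)
sc=lambda a:np.array(a)/4+[140,150]-.4; sd=lambda a:np.array(a)/4+[290,90]-.4
ball=tri([(S,sc((404,276))),(D,sd((254,267)))]);boss=tri([(S,sc((323,311))),(D,sd((254,213)))])
print('ball',ball.round(4),'boss',boss.round(4))
bw=tri([(S,sc((404,276))),(D,sd((254,267))),(p,(279,102))]);print('ball3',bw)
cv2.imwrite('pics/w8z.png',cv2.resize(p['img'][85:200,260:380],None,fx=5,fy=5,interpolation=2))
```

```text
ball [ 0.562  -0.1364  0.0667] boss [ 0.5702 -0.1865  0.0692]
ball3 [ 0.56216368 -0.13593378  0.06699028]
```

View pics/w8z.png

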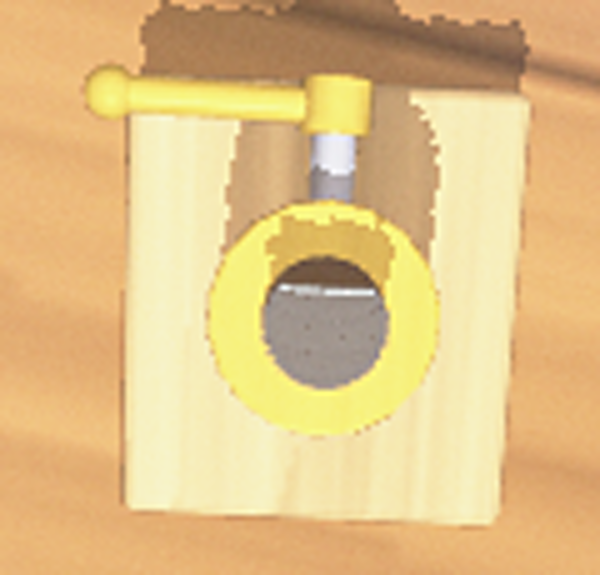

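Run:
```python
from fit import *
s=arm.get_state();p=wristM(arm.read_camera('wrist'),s)
Z=lambda a:np.array(a)/5+[260,85]-.4
uv=[Z(a) for a in [(130,85),(127,510),(497,524),(528,95),(323,318),(338,105),(106,91)]]
P=dict(corners=[(.054,.049),(-.054,.049),(-.054,-.049),(.054,-.049)])
f=lambda v:np.concatenate([proj(p,X)-q for X,q in zip(model(P,v),uv)])
r=least_squares(f,[.525,-.193,.19,.0,.5]);print(r.x.round(4),np.degrees(r.x[2:4]),r.fun.round(1).reshape(-1,2).tolist())
ang=lambda d:np.degrees(np.arctan2(d[1],d[0]))
c=atz(p,uv[4],.078);b=atz(p,uv[5],.064);a=atz(p,Z((333,165)),.064);bl=atz(p,uv[6],.064)
print('c->b',ang(b-c),'c->a',ang(a-c),'lever-90',ang(bl-b)-90,np.hypot(*(bl-b)[:2]))
L=[atz(p,Z(q),.098) for q in((280,289),(376,293))];print('flat n',ang(L[1]-L[0])+90)
```

```text
[ 0.5247 -0.195   0.1935 -0.0248  0.423 ] [11.08432031 -1.42358888] [[-0.4, -1.4], [-0.3, 0.5], [0.5, 0.1], [0.1, -0.5], [0.1, 0.7], [-0.5, 0.6], [0.5, 0.0]]
c->b 8.780517326818158 c->a 8.940137398398699 lever-90 9.783426735760571 0.051510859480113295
flat n 10.703869434189912
```

```bash
python3 -c "
from h import *
print(arm.job_done(),arm.get_state()['time'])"
```

```text
the job is handed in; nothing more can be done
the job is handed in; nothing more can be done
```

I turned the brass collar on the ash block about 44° clockwise until its set screw faced the flat, then pressed the thumb lever down to its stop with the shut fingers. I then withdrew clear and handed the job in at about 13 s.

**Collar angle:** The last wrist-camera checks put the screw about 1 to 2° clockwise of the flat. The fit gave -1.4°, the flat's normal was 10.7°, and the screw read between 8.8° and 9.8°. Before pressing, the fit gave -0.5°. I left this as it was, since re-turning a tightened screw would have broken the order you asked for.

**Lever:** It met a firm stop with the fingertips 68 to 69 mm above the table, under a push of up to 16 N. Triangulated from the scene and side cameras, the ball (67 mm) and boss (69 mm) are at the same height within measuring error, so the lever is level. One check disagreed: the wrist-camera fit gave a swing of 0.42 instead of 0.56. That top-down view measures the swing poorly, so I trusted the triangulation and the stop.

I never approached the copper collar or the look-alikes.

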